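# Knock a stuck vial up out of its centrifuge carrier

## Robot

A 6-joint arm with a two-finger parallel gripper is mounted at the origin on the work surface; the furniture and walls round the work are solid. World frame = base frame: x ahead of the robot, y to its left, z up, the work surface at z = 0. Lengths are in mm, angles in rad, forces in N, time in s.
With the tool pointing down it reaches from about 350 to 875 mm from the base axis. Payload 4.2 kg.
Tool frame: the origin (TCP) lies on the mounting face of the last link; the fingertips stand 173 mm ahead of it and the grasp point (between the pads) lies grip_point_offset ahead of it (grip_point_offset is the distance from the TCP to the grasp point, in mm); z points along the fingers, y is the line along which they close (so a half turn about z gives the same grasp; the last joint's range is limited). The gripper opens to 85 mm and grips with 20 to 120 N. Pads are 22 mm wide; open, the fingers measure 114 mm over their backs; the gripper's body (76 mm by 85 mm) begins 54 mm behind the grasp point. The pads swing forward as they close: fully open they stand 13 mm farther back than shut.
Start: joints at [-0.978, 0.385, 0.008, 0, -1.194, -0.259], TCP at [204.787, -590.476, 404.712] pointing down, gripper open.
Joint ranges: [-3.14, 3.14], [-1.21, 2.06], [-1.07, 1.41], [-3.16, 2.05], [-2.99, -0.16], [-3.1, 3.1]. Speed limits (rad/s): [2.79, 2.79, 3.14, 3.14, 3.14, 3.14].

## Interface

Orientations are given as a unit quaternion [x, y, z, w].
In Python, from bench import read_state, get_image, job_done, recognise, place_of, grip_point_offset gives the robot as it stands. The module is installed in compiled form; this text tells all that it offers.
- The arm moves only by the tool carry_out, never from a script. Its arguments are lists of equal length, an entry for each row: "slide": the shift along the tool's x, y, z in m, a list of three; "roll": the turn about the tool's z in degrees; "claw": the finger opening in m, from 0 to 0.0854. A call has 1 to 8 rows; each row is the pose to reach, as a shift and turn from the pose commanded when the call began, along the tool's axes at that moment; what a row does not reach only later rows make up. A row lasts 1/8 s, in which the tool goes at most 62.5 mm and 10.7 degrees, less where a joint would pass 70% of its speed; a pose out of reach is approached as far as the arm can. A call with a gripper value outside its range is refused whole. The fingers move at their own pace and stop on an object; the grip force is fixed at half the most. Time passes only in rows, so rows that repeat a pose let the fingers close. It gives the time, the measured TCP pose, the force, the opening and the grip force at its end, in the units of the state.
- read_state(): the state, without advancing time (a new reading comes with each control period).
- get_image(name): name is "scene" or "top"; returns a dict with "img" (400x640x3 uint8, red, green, blue), "z_map" (400x640 float32, mm along the optical axis (not along the pixel's ray), 0 where there is no reading), "mtx" (3x3 intrinsics, pixels), "k1" (the pictures are not rectified: a ray, as slopes to the right and down, at radius r is drawn at 1 + k1 r^2 times it, then the intrinsics apply), "world_from_camera" (4x4, takes a point from camera to world coordinates). Camera axes: x right, y up, looking along -z (the intrinsics and any distortion apply to the point x, -y, -z); pixel columns grow to the right and rows downward; lengths in mm; the calibration is good to about 2 mm. A picture is of the moment at which its call begins.
- job_done(): hands the job in; it is judged then, once.
Trained networks look in a picture, given as the dict that the camera call returned (one of the last four; its "shot" number tells which), for a name from the list of things; names that differ only in an ending like _2 or _b are one class to them, and where a whole thing is asked for, a point or a joint stands for the part that bears it (a point fixed in the world has none). Each returns a list of dicts, best first, with "conf" (0 to 1); they miss things now and then, are a little off and sometimes report something else, mostly with a low value. They report only what shows in the picture. A call takes as long as a camera call.
- recognise(picture, thing): "at" ([column, row] in pixels, amid what is visible of it).
- place_of(picture, thing): "at" ([column, row] in pixels: a listed point, or the origin of a listed thing).
The state is a dict: "clock": time; "joints": joint angles; "joint_vel": joint speeds; "joint_efforts": joint torques, N m; "position": TCP position; "ee_rot": TCP orientation; "contact_force": force on the tool from outside, world axes, zero at the start; "wrist_torque": the same for the moment, N m; "gripper_width": finger opening in mm; "grasp_force": force on a finger pad.
Only numpy, scipy, OpenCV 4.12 (cv2) and the standard library are available. Lean on these libraries where they do the work, as an engineer would, in place of code of your own. Each camera call takes 0.05 s, during which the arm holds its last target. There are 200 camera calls.

## Task

The blue-capped vial is stuck flush in its teal centrifuge carrier, with nothing to grip. Set the carrier over the upright pin of the knock-out stand, feeling gently for the access hole in its underside without forcing the pin against it, and press it down until it sits flat on the stand's plate, so that the pin pokes the vial up; let go, draw the raised vial out and stand it in the free pocket of the white rack, leaving the carrier on the stand and everything else as it is.

Things in the scene. Friction and masses are not known exactly. Their poses are not given: they have to be found in the camera images.
- carrier_mid (a point): Centre (half-way up) of the teal round carrier, a plastic sleeve 56 mm in diameter, 104 mm tall, about 0.28 kg, with two black rubber bands near its foot and a light rim; it stands upright and loose on the desk at the start. z axis up along its bore, which is 35 mm wide and open at the top.
- carrier: The same carrier; origin at the centre of its underside, z up. Its floor is 8 mm thick with a central through hole of 14 mm diameter, no lead-in. Three spring pads grip the vial's side 16 to 26 mm above the underside: it takes about 6 to 12 N to push the vial up; once raised some 20 mm it is past the pads and loose in the bore.
- vial_mid (a point): Centre of the blue-capped white vial, 32 mm in diameter, 96 mm tall, about 0.05 kg; half-way up, z axis up towards the cap. At the start it stands in the carrier on the carrier's floor, its cap level with the carrier's rim. The top 8 mm of the cap give no grip.
- vial: The same vial; origin at the centre of its underside. (Not listed, to be kept clear of: a fixed computer monitor to the right of the work, its back to the robot, across x = 0.24 to 0.33 m and y = -0.24 to -0.80 m, its top 0.41 m above the desk.)
- stand: Knock-out stand, fixed to the desk: dark steel round plate 112 mm in diameter, its flat top 10 mm above the desk, with an upright steel pin 10 mm in diameter whose flat tip is 50 mm above the plate's top (60 mm above the desk). Origin: centre of the plate's underside, on the desk. Nothing may be pressed hard on it: neither carrier nor vial with more than 30 N.
- stand_top (a point): Centre of the flat top of the stand's plate. The pin stands in an adjustable eccentric brass bush, turned to a different angle each time: the pin's axis is 6 mm off this point, in a direction that is not reported and that these frames' axes do not tell. With the carrier flat on the plate the pin reaches 42 mm above the carrier's floor.
- free_pocket (a point): Centre of the floor of the free pocket in the white two-pocket rack (block 62 x 124 x 34 mm, fixed to the desk). The pocket is round, 40 mm wide, 26 mm deep; its floor (this point) is 8 mm above the desk. The y axis runs along the row; the other pocket, 60 mm away along +y, holds the other vial.
- other_vial: A second vial like the first, loose, standing in the rack's other pocket; origin at the centre of its underside. To be left alone.
- sample_cup: Small white open sample cup, 45 mm in diameter, 38 mm tall, loose on the desk; origin at the centre of its underside. To be left alone.
- tube_rack: White and clear tube rack, 249 x 112 x 68 mm, loose on the desk beyond the white rack; origin at the centre of its underside, x axis along its length. To be left alone.

How it is judged (in metres and radians):
On the way:
1. the carrier sits flat on the stand's plate and the pin has poked the vial at least 36 mm up in it (z of carrier_mid in the frame of stand between 0.058 and 0.065 m and horizontal distance between carrier_mid and stand below 0.012 m and angle between carrier_mid's own z axis and vertical below 0.06 rad and z of vial_mid in the frame of carrier_mid above 0.04 m), for 0.2 s.
At the end, for the whole second after the job is handed in: The vial stands upright (within 7 degrees, cap up) on the floor of the free pocket (its middle within 8 mm of the pocket's axis, its foot within 5 mm of the floor), and the carrier still sits upright and flat over the pin on the stand's plate (within 3 mm), all let go and at rest (z of carrier_mid in the frame of stand between 0.058 and 0.065 m and horizontal distance between carrier_mid and stand below 0.012 m and angle between carrier_mid's own z axis and vertical below 0.06 rad and horizontal distance between vial_mid and free_pocket below 0.008 m and z of vial_mid in the frame of free_pocket below 0.053 m and angle between vial_mid's own z axis and vertical below 0.12 rad); the robot touches nothing.
It fails at once if the carrier is pressed on the stand or its pin with more than 30 N (contact force between carrier and stand above 30 N).
It fails at once if the vial is pressed on the stand's pin with more than 30 N (contact force between vial and stand above 30 N).
It fails at once if a bystander is disturbed: the other vial, the sample cup or the tube rack moved by more than 20 mm (distance of any of other_vial, sample_cup, tube_rack from where it was at the start of the episode above 0.02 m).
It also fails if it takes over 72 s, if anything falls off the work surface, if the arm or the gripper's body presses on something with over 40 N, if the wrist force passes 120 N, or if a joint passes its speed limit or range.

## Working session

There is one attempt and no reset: what is moved stays moved. The work goes in short steps, Python scripts to look and compute and a tool call to move; the robot and the scene stay as the last step left them, time stands still between calls to the robot, and variables do not carry over. Pictures are saved under pics/ and viewed, at most 11 in all, crops included, and the job is handed in when it is done.

Besides the shell and the picture viewer there is one more tool, called after "Emit:" in YAML: its name, and indented under it one key for each argument. carry_out: Moves the arm, as the interface text tells. Its arguments: {"type":"object","properties":{"slide":{"type":"array"},"roll":{"type":"array"},"claw":{"type":"array"}},"required":["slide","roll","claw"]}

```bash
mkdir -p pics
cat > h.py <<'E'
import numpy as np, cv2
from bench import *
def ray(p,uv):
    m=p["mtx"];d=np.array([(uv[0]-m[0][2])/m[0][0],(uv[1]-m[1][2])/m[1][1]])
    s=d.copy()
    for _ in range(20): s=d/(1+p["k1"]*(s@s))
    T=np.array(p["world_from_camera"]);return T[:3,3],T[:3,:3]@np.array([s[0],-s[1],-1.])
def atz(p,uv,z):
    o,r=ray(p,uv);return o+r*(z-o[2])/r[2]
def cloud(p):
    m=np.array(p["mtx"]);v,u=np.mgrid[0:400,0:640];d=np.stack([(u-m[0,2])/m[0,0],(v-m[1,2])/m[1,1]],-1);s=d.copy()
    for _ in range(20): s=d/(1+p["k1"]*(s**2).sum(-1,keepdims=True))
    z=p["z_map"][...,None];T=np.array(p["world_from_camera"])
    P=np.concatenate([s*z*[1,-1],-z],-1)@T[:3,:3].T+T[:3,3];P[p["z_map"]==0]=np.nan;return P
def save(p,n): cv2.imwrite("pics/"+n,p["img"][:,:,::-1])
E
python3 - <<'E'
from h import *
np.set_printoptions(precision=1,suppress=True)
print(grip_point_offset if not callable(grip_point_offset) else grip_point_offset());print(read_state())
Z=dict(carrier_mid=52,carrier=0,vial_mid=56,stand=0,stand_top=10,free_pocket=8,other_vial=8,sample_cup=0,tube_rack=0)
ims=[]
for n in("scene","top"):
    p=get_image(n);ims.append(p);save(p,n+"0.png");print(n,np.array(p["world_from_camera"]).round(2).tolist(),p["k1"],np.array(p["mtx"]).tolist())
    for k,z in Z.items():
        for r in place_of(p,k)[:2]: print(k,r["conf"],np.array(r["at"]),atz(p,r["at"],z))
E
```

```text
154.70000000000002
{'clock': 0.0, 'joints': array([-1. ,  0.4,  0. , -0. , -1.2, -0.3]), 'joint_vel': array([ 0., -0., -0., -0.,  0., -0.]), 'joint_efforts': array([ -0. , -39.2,  18.8,   4.2,  -0. ,   0. ]), 'position': array([ 204.8, -590.3,  403.6]), 'ee_rot': array([-0.2,  1. ,  0. , -0. ]), 'contact_force': array([0.2, 0.5, 0.3]), 'wrist_torque': array([0., 0., 0.]), 'grasp_force': 0.0, 'gripper_width': 85.35071920906074}
scene [[-0.76, 0.26, -0.59, -14.42], [-0.65, -0.34, 0.68, 743.79], [-0.02, 0.9, 0.43, 453.66], [0.0, 0.0, 0.0, 1.0]] 0.002759722700210539 [[431.011314537185, 0.0, 322.41024671207543], [0.0, 431.011314537185, 199.12574689789764], [0.0, 0.0, 1.0]]
carrier_mid 0.9 [414.1 173.4] [ 455.9 -149.2   52. ]
carrier 0.73 [412.3 194.4] [ 451.2 -139.5    0. ]
stand 0.55 [314.2 216.9] [563.8 102.7   0. ]
stand_top 0.98 [318.9 210.2] [564.2  85.6  10. ]
free_pocket 0.89 [308.7 240.6] [494.9 197.7   8. ]
other_vial 0.86 [291.2 257.2] [480.1 263.4   8. ]
sample_cup 0.87 [369.  244.7] [398.9 124.4   0. ]
tube_rack 0.97 [190.1 257.5] [640.9 377.7   0. ]
top [[0.01, 0.99, -0.12, 419.53], [-1.0, 0.0, -0.01, 99.6], [-0.01, 0.12, 0.99, 923.33], [0.0, 0.0, 0.0, 1.0]] 0.019334719819264958 [[365.2489467592022, 0.0, 319.7201021992913], [0.0, 365.2489467592022, 197.80305374006926], [0.0, 0.0, 1.0]]
carrier_mid 0.74 [426.7 226.8] [ 454.3 -144.7   52. ]
carrier 0.58 [422.7 228.1] [ 453.  -149.2    0. ]
carrier 0.18 [282.2 207.6] [502.9 204.9   0. ]
vial_mid 0.64 [430.9 224.9] [ 458.6 -153.5   56. ]
stand 0.82 [330.2 180.4] [573.3  83.2   0. ]
stand 0.31 [427.2 229. ] [ 450.8 -160.3    0. ]
free_pocket 0.79 [283.6 207. ] [503.7 200.5   8. ]
other_vial 0.62 [260.7 214.8] [483.8 257.7   8. ]
sample_cup 0.84 [309.6 251.6] [392.7 134.3   0. ]
tube_rack 0.85 [219.3 152.9] [644.1 370.1   0. ]
tube_rack 0.72 [432.6 226.8] [ 456.4 -173.9    0. ]
```

```bash
cd pics; python3 -c "
import cv2
cv2.imwrite('both.png',cv2.resize(cv2.vconcat([cv2.imread('scene0.png'),cv2.imread('top0.png')]),(480,600)))"
```

```text
(no output)
```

View pics/top0.png

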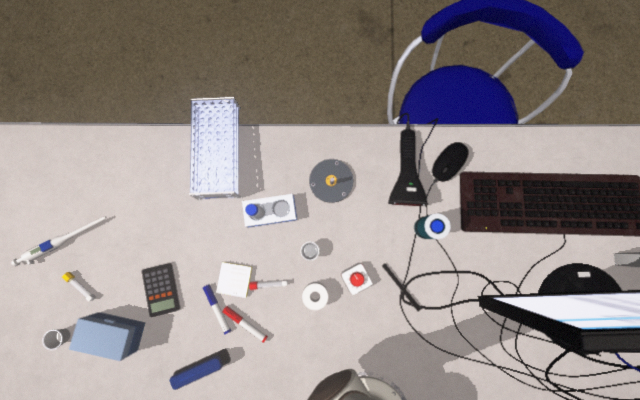

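View pics/scene0.png

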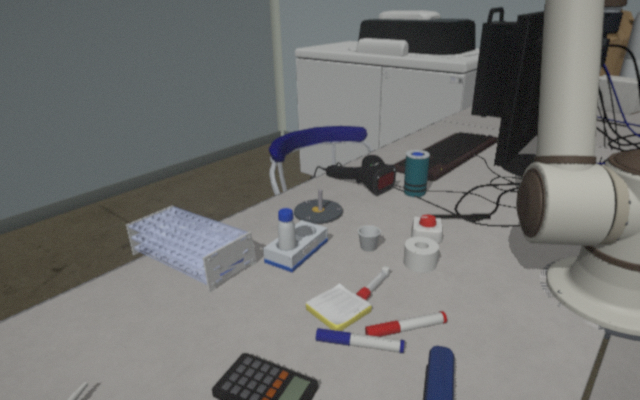

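The top view shows the carrier with its blue cap at (437,227), the stand plate at (331,181) with the pin near its centre, and the rack with its free pocket at (281,208). The scene view shows the pin at (320,198) and the carrier at (416,173). Next I'll refine these with depth and a zoomed view.

Run:
```python
from h import *
np.set_printoptions(precision=1,suppress=True)
from scipy.optimize import least_squares
def circ(xy):
    f=lambda q:np.hypot(*(xy-q[:2]).T)-q[2]
    return least_squares(f,[*xy.mean(0),20],loss='soft_l1').x
for n in("top","scene"):
    p=get_image(n);P=cloud(p);x,y,z=P[...,0],P[...,1],P[...,2]
    hsv=cv2.cvtColor(p["img"],cv2.COLOR_RGB2HSV)
    c=(np.hypot(x-455,y+150)<60)&(z>92)&(z<115);print(n,"rim pts",c.sum(),np.nanmedian(z[c]),(np.percentile(P[c],2,0)+np.percentile(P[c],98,0))/2)
    m=(hsv[...,0]>100)&(hsv[...,0]<130)&(hsv[...,1]>120)
    a=m&(np.hypot(x-455,y+150)<60)&(z>70);v,u=np.nonzero(a);print("cap",len(u),atz(p,(u.mean(),v.mean()),104),np.median(z[a]))
    a=m&(np.hypot(x-482,y-260)<60)&(z>80);v,u=np.nonzero(a);print("ocap",len(u),atz(p,(u.mean(),v.mean()),104))
    c=(np.hypot(x-567,y-85)<90)&(z>5)&(z<16)
    k=cv2.findContours(c.astype(np.uint8),0,1)[0];k=max(k,key=cv2.contourArea)[:,0];print("plate",circ(np.array([atz(p,q,10)[:2] for q in k])))
    c=(np.hypot(x-567,y-85)<45)&(z>25)&(z<75);v,u=np.nonzero(c);print("pin",len(u),P[c].mean(0),np.percentile(z[c],[10,90]))
    c=(np.hypot(x-490,y-230)<100)&(z>28)&(z<40);print("rack",c.sum(),cv2.minAreaRect(P[c][:,:2].astype(np.float32)))
    for k in("top",) if n=="top" else():
        s=p["img"][140:245,230:450];cv2.imwrite("pics/z.png",cv2.resize(s,(800,382),interpolation=cv2.INTER_CUBIC)[:,:,::-1])
    if n=="scene":cv2.imwrite("pics/zs.png",cv2.resize(p["img"][180:280,260:360],(600,600),interpolation=cv2.INTER_CUBIC)[:,:,::-1])
```

```text
top rim pts 513 103.81696118589525 [ 455.3 -152.3  100.4]
cap 134 [ 454.5 -152.9  104. ] 104.14313833502399
ocap 94 [489.4 263.2 104. ]
plate [573.   82.5  54.7]
pin 23 [565.8  80.9  52.7] [35.9 61.4]
rack 864 ((502.0238037109375, 244.92422485351562), (81.54984283447266, 142.24942016601562), 8.21377182006836)
scene rim pts 238 101.62693397536125 [ 451.6 -151.2   98. ]
cap 18 [ 452.  -150.9  104. ] 102.7565029331943
ocap 149 [477.3 275.1 104. ]
plate [566.6  86.6  54.8]
pin 67 [563.7  82.   42.7] [29.4 57.1]
rack 857 ((499.03662109375, 244.6107177734375), (81.31968688964844, 147.06312561035156), 7.1002397537231445)
```

View pics/z.png

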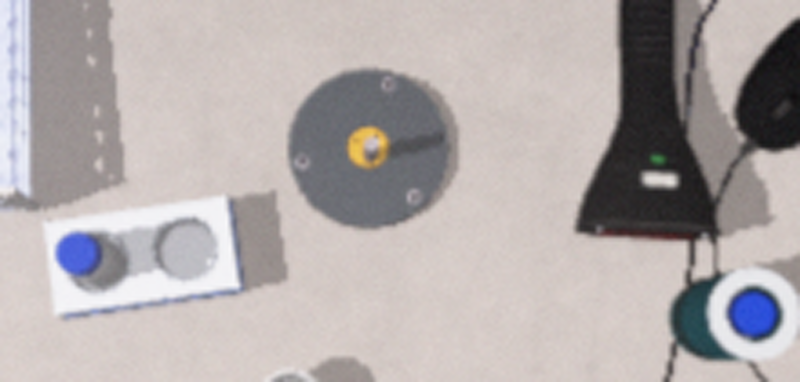

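View pics/zs.png

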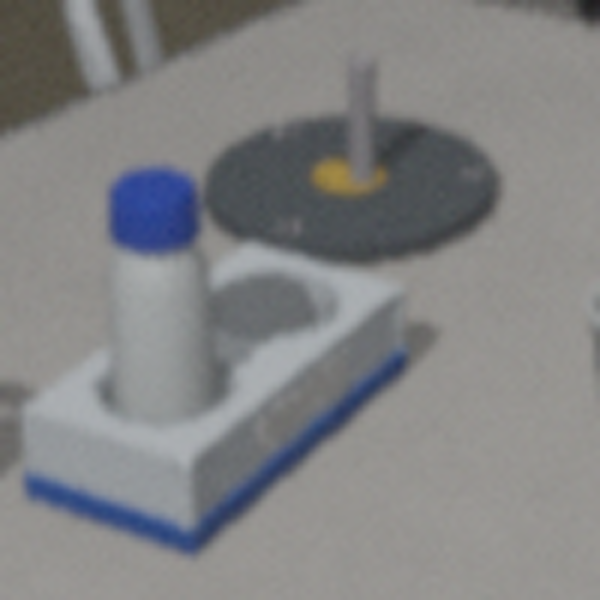

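The zoomed top view shows the brass bush at about (367,147) and the pin tip at (371,144), close to the plate centre at (369,148). The rack row is turned about 8° and its right pocket is free. In the scene zoom the pin tip is at (362,58) and its base at (365,180), right of the plate centre.

```bash
cat >> h.py <<'E'
from scipy.spatial.transform import Rotation as R
def to(tgt,yaw_y=None,base=None):
    "world TCP target mm -> slide (m), roll(deg) ; yaw_y = wanted world angle of tool y"
    s=read_state();M=R.from_quat(s["ee_rot"]).as_matrix();b=s["position"] if base is None else base
    a=np.degrees(np.arctan2(M[1,1],M[0,1]))
    print("pos",s["position"],"yaw_y %.2f tilt %.4f"%(a,M[2,2]),"slide",np.round(M.T@(np.array(tgt)-b)/1000,4), "" if yaw_y is None else "roll %.1f"%((-(yaw_y-a)+90)%180-90))
E
python3 - <<'E'
from h import *
np.set_printoptions(precision=1,suppress=True)
print("top pin tip",[atz(cv2 and p,((230+371/3.636),(140+144/3.638)),60) for p in[get_image("top")]])
p=get_image("scene");print("scene pin tip",atz(p,(260+362/6,180+58/6),60),"base",atz(p,(260+365/6,180+180/6),10),"plate c",atz(p,(260+352/6,180+186/6),10))
np.set_printoptions(precision=4,suppress=True)
print(read_state()["ee_rot"]);to([204.8,-590,640],8.4);to([455,-153,640]);to([455,-153,300])
E
```

```text
top pin tip [array([565.3,  79.8,  60. ])]
scene pin tip [562.7  80.8  60. ] base [561.4  82.1  10. ] plate c [562.   88.9  10. ]
[-0.1661  0.9861  0.     -0.    ]
pos [ 204.7747 -590.4669  404.7165] yaw_y 109.13 tilt -1.0000 slide [-0.0002  0.0004 -0.2353] roll -79.3
pos [ 204.7747 -590.4669  404.7165] yaw_y 109.13 tilt -1.0000 slide [-0.3797  0.3313 -0.2353] 
pos [ 204.7747 -590.4669  404.7165] yaw_y 109.13 tilt -1.0000 slide [-0.3798  0.3313  0.1047]
```

Emit:
carry_out:
  slide:
    - [0,0,-0.06]
    - [0,0,-0.12]
    - [0,0,-0.18]
    - [0,0,-0.235]
  roll: [0,0,0,0]
  claw: [0.085,0.085,0.085,0.085]

```text
clock: 1.7
position: [204.4, -589.9, 642.4]
ee_rot: [-0.166, 0.986, -0.001, 0.0]
contact_force: [0.2, -0.4, -0.6]
gripper_width: 85.0
grasp_force: 0.0
```

Emit:
carry_out:
  slide:
    - [-0.045,0.039,0]
    - [-0.09,0.0785,0]
    - [-0.135,0.118,0]
    - [-0.18,0.157,0]
    - [-0.225,0.196,0]
    - [-0.27,0.2355,0]
    - [-0.315,0.275,0]
    - [-0.36,0.314,0]
  roll: [-10,-20,-30,-40,-50,-60,-70,-79.3]
  claw: [0.085,0.085,0.085,0.085,0.085,0.085,0.085,0.085]

```text
clock: 2.7
position: [442.2, -174.0, 640.1]
ee_rot: [0.759, -0.651, 0.0, -0.0]
contact_force: [0.5, -1.1, -0.3]
gripper_width: 84.9
grasp_force: 0.0
```

Run:
```python
from h import *
np.set_printoptions(precision=4,suppress=True)
to([454,-152,300],8.4);print(read_state()["joints"])
```

```text
pos [ 442.2431 -173.9675  640.1469] yaw_y -171.25 tilt -1.0000 slide [-0.02   -0.0146  0.3402] roll 0.3
[-0.0318  0.0487  0.1427  0.     -1.6637  0.1845]
```

Emit:
carry_out:
  slide:
    - [-0.01,-0.007,0.06]
    - [-0.02,-0.0145,0.12]
    - [-0.02,-0.0145,0.18]
    - [-0.02,-0.0145,0.24]
    - [-0.02,-0.0145,0.3]
    - [-0.02,-0.0145,0.34]
    - [-0.02,-0.0145,0.34]
  roll: [0,0,0,0,0,0,0]
  claw: [0.085,0.085,0.085,0.085,0.085,0.085,0.085]

```text
clock: 3.58
position: [452.6, -153.9, 297.3]
ee_rot: [0.757, -0.653, -0.003, 0.002]
contact_force: [-0.5, 0.4, 1.2]
gripper_width: 85.2
grasp_force: 0.0
```

Run:
```python
from h import *
np.set_printoptions(precision=4,suppress=True)
to([454,-152,251],8.4);p=get_image("scene");cv2.imwrite("pics/c1.png",cv2.resize(p["img"][70:250,330:530],(666,600))[:,:,::-1])
```

```text
pos [ 452.5733 -153.9468  297.3386] yaw_y -171.59 tilt -1.0000 slide [-0.0017 -0.002   0.0463] roll 0.0
```

View pics/c1.png

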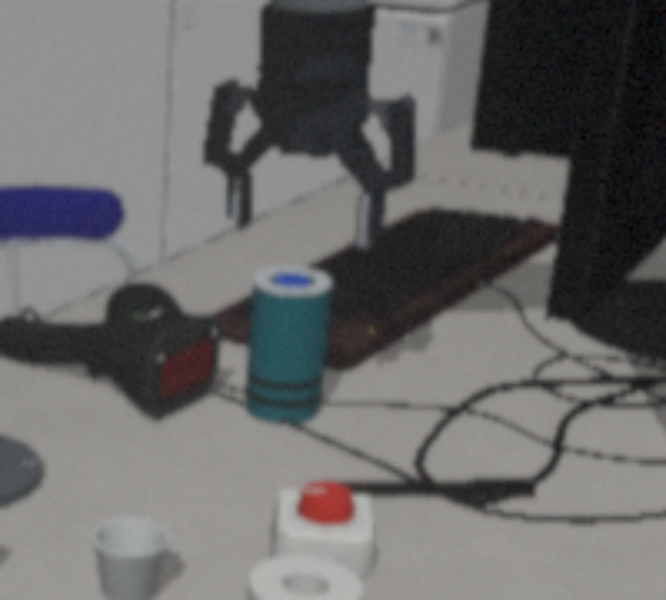

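Emit:
carry_out:
  slide:
    - [-0.001,-0.001,0.025]
    - [-0.001,-0.001,0.0485]
    - [-0.001,-0.001,0.0485]
    - [-0.001,-0.001,0.0485]
  roll: [0,0,0,0]
  claw: [0.085,0.085,0.07,0.064]

```text
clock: 4.12
position: [455.3, -152.9, 253.3]
ee_rot: [0.757, -0.653, 0.002, -0.001]
contact_force: [-0.4, -0.0, -0.0]
gripper_width: 64.1
grasp_force: 0.0
```

Run:
```python
from h import *
np.set_printoptions(precision=4,suppress=True)
s=read_state();print(s["contact_force"],s["wrist_torque"],s["gripper_width"])
to([455,-151,251],8.4);p=get_image("scene");cv2.imwrite("pics/c2.png",cv2.resize(p["img"][100:220,370:470],(500,600))[:,:,::-1])
```

```text
[-0.3997 -0.0038 -0.0494] [0.054  0.0577 0.0044] 64.12768126055202
pos [ 455.3449 -152.8766  253.3448] yaw_y -171.54 tilt -1.0000 slide [-0.0019  0.0001  0.0023] roll 0.1
```

View pics/c2.png

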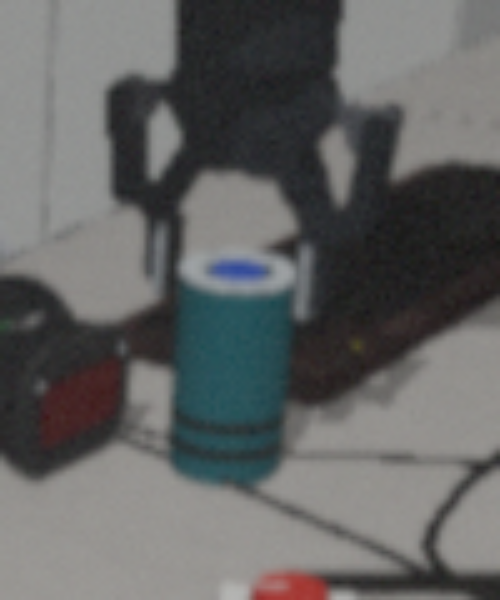

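The carrier (cap at (238,270)) stands centred between the pads, with no contact. Closing.

Emit:
carry_out:
  slide:
    - [0,0,0]
    - [0,0,0]
    - [0,0,0]
    - [0,0,0]
  roll: [0,0,0,0]
  claw: [0.05,0.05,0.05,0.05]

```text
clock: 4.68
position: [454.9, -152.9, 253.5]
ee_rot: [0.757, -0.653, 0.002, -0.001]
contact_force: [-0.5, 0.1, 6.8]
gripper_width: 54.6
grasp_force: 62.6
```

Run:
```python
from h import *
np.set_printoptions(precision=4,suppress=True)
s=read_state();print(s["clock"],s["contact_force"],s["wrist_torque"],s["gripper_width"],s["grasp_force"])
to([455,-151,251],8.4,base=[455,-151,251]);to([455,-151,335],8.4,base=[455,-151,251]);to([564,80.5,335],8.4,base=[455,-151,251])
```

```text
4.675 [-0.524   0.089   6.7793] [ 0.2463  0.4837 -0.0036] 54.56471218390848 62.602788023650646
pos [ 454.9416 -152.8711  253.4635] yaw_y -171.52 tilt -1.0000 slide [0. 0. 0.] roll 0.1
pos [ 454.9416 -152.8711  253.4635] yaw_y -171.52 tilt -1.0000 slide [ 0.0001 -0.0003 -0.084 ] roll 0.1
pos [ 454.9416 -152.8711  253.4635] yaw_y -171.52 tilt -1.0000 slide [-0.2128 -0.1422 -0.0838] roll 0.1
```

Emit:
carry_out:
  slide:
    - [0,0,-0.045]
    - [0,0,-0.09]
    - [-0.045,-0.03,-0.09]
    - [-0.09,-0.06,-0.09]
    - [-0.135,-0.09,-0.09]
    - [-0.18,-0.12,-0.09]
    - [-0.214,-0.143,-0.09]
    - [-0.214,-0.143,-0.09]
  roll: [0,0,0,0,0,0,0,0]
  claw: [0.05,0.05,0.05,0.05,0.05,0.05,0.05,0.05]

```text
clock: 5.68
position: [565.1, 82.3, 341.0]
ee_rot: [0.758, -0.652, -0.0, -0.0]
contact_force: [-0.6, -0.8, -3.3]
gripper_width: 54.8
grasp_force: 65.9
```

Emit:
carry_out:
  slide:
    - [0,0,0]
    - [0,0,0]
  roll: [0,0]
  claw: [0.05,0.05]

```text
clock: 5.92
position: [563.8, 78.8, 341.3]
ee_rot: [0.757, -0.654, -0.0, 0.0]
contact_force: [-0.2, -0.0, -2.6]
gripper_width: 54.6
grasp_force: 65.8
```

Run:
```python
from h import *
np.set_printoptions(precision=4,suppress=True)
for _ in range(1):
    s=read_state();print(s["clock"],s["position"],s["contact_force"],s["wrist_torque"],s["gripper_width"])
to([565,80,320],8.4)
p=get_image("scene");cv2.imwrite("pics/c3.png",cv2.resize(p["img"][110:250,250:390],(600,600),interpolation=cv2.INTER_CUBIC)[:,:,::-1])
P=cloud(p);hsv=cv2.cvtColor(p["img"],cv2.COLOR_RGB2HSV)
m=(hsv[...,0]>80)&(hsv[...,0]<100)&(hsv[...,1]>100)&(np.hypot(P[...,0]-565,P[...,1]-80)<80)&(P[...,2]>100)
from scipy.optimize import least_squares
q=P[m];print(len(q),np.percentile(q,[2,98],axis=0))
f=least_squares(lambda a:np.hypot(q[:,0]-a[0]-a[2]*(q[:,2]-150),q[:,1]-a[1]-a[3]*(q[:,2]-150))-28,[565,80,0,0],loss='soft_l1').x;print("carrier fit",f)
m=(np.hypot(P[...,0]-565,P[...,1]-80)<30)&(P[...,2]>20)&(P[...,2]<58);q=P[m];print("pin pts",len(q),q.mean(0))
g=least_squares(lambda a:np.hypot(q[:,0]-a[0],q[:,1]-a[1])-5,[565,80],loss='soft_l1').x;print("pin fit",g)
```

```text
5.925 [563.8359  78.8245 341.2807] [-0.2146 -0.0068 -2.6364] [-0.0008  0.0419  0.0474] 54.635346500329206
pos [563.8359  78.8245 341.2807] yaw_y -171.65 tilt -1.0000 slide [-0.001  -0.0013  0.0213] roll -0.0
753 [[533.9402  75.4454 106.994 ]
 [572.9464 106.2815 183.989 ]]
carrier fit [562.5775  77.085    0.0104   0.0012]
pin pts 73 [563.4947  82.0771  38.51  ]
pin fit [565.5915  79.5373]
```

View pics/c3.png

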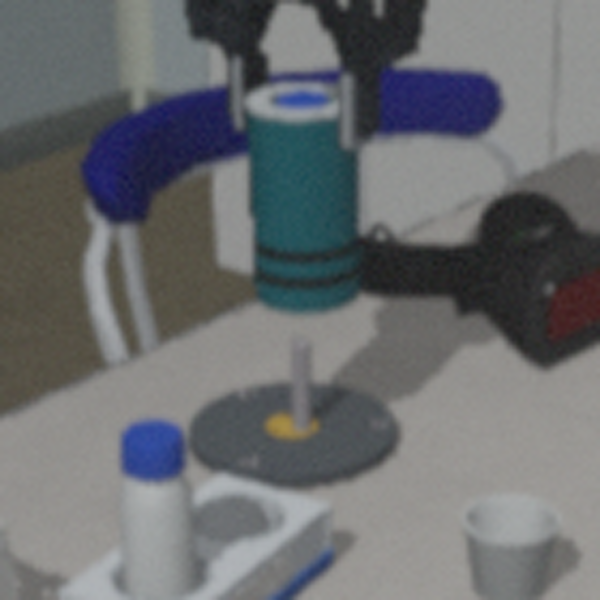

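The carrier's bottom (308,297) sits about 8 px right of the pin line (299), and the depth fit agrees: shift by about (+3, +2.5) mm.

Emit:
carry_out:
  slide:
    - [-0.002,-0.0033,0.012]
    - [-0.002,-0.0033,0.022]
    - [-0.002,-0.0033,0.022]
    - [-0.002,-0.0033,0.022]
    - [-0.002,-0.0033,0.022]
  roll: [0,0,0,0,0]
  claw: [0.05,0.05,0.05,0.05,0.05]

```text
clock: 6.6
position: [567.5, 82.4, 319.5]
ee_rot: [0.757, -0.653, 0.0, -0.0]
contact_force: [-0.1, 0.6, -3.3]
gripper_width: 54.2
grasp_force: 65.9
```

```bash
cat >> h.py <<'E'
def st():
    s=read_state();M=R.from_quat(s["ee_rot"]).as_matrix()
    print(s["clock"],"pos",s["position"].round(2),"F",s["contact_force"].round(2),"T",s["wrist_torque"].round(3),"Ttool",(M.T@s["wrist_torque"]).round(3),"w",round(s["gripper_width"],2))
E
python3 -c "
from h import *
st()"
```

```text
6.6 pos [567.51  82.36 319.54] F [-0.1   0.55 -3.34] T [-0.01   0.035  0.054] Ttool [-0.036  0.005 -0.054] w 54.22
```

Emit:
carry_out:
  slide:
    - [0,0,0.0015]
    - [0,0,0.003]
    - [0,0,0.004]
    - [0,0,0.005]
    - [0,0,0.005]
  roll: [0,0,0,0,0]
  claw: [0.05,0.05,0.05,0.05,0.05]

```text
clock: 7.22
position: [567.4, 82.3, 314.1]
ee_rot: [0.757, -0.653, -0.0, 0.0]
contact_force: [0.2, 0.6, -3.0]
gripper_width: 54.7
grasp_force: 65.9
```

```bash
python3 -c "
from h import *
st()"
```

```text
7.225 pos [567.35  82.29 314.09] F [ 0.21  0.57 -2.95] T [ 0.015 -0.041 -0.022] Ttool [ 0.043 -0.009  0.022] w 54.7
```

Emit:
carry_out:
  slide:
    - [0,0,0.001]
    - [0,0,0.002]
    - [0,0,0.002]
  roll: [0,0,0]
  claw: [0.05,0.05,0.05]

```text
clock: 7.6
position: [567.3, 82.3, 312.1]
ee_rot: [0.757, -0.653, -0.0, 0.0]
contact_force: [-0.2, 0.2, -3.5]
gripper_width: 54.9
grasp_force: 65.9
```

Emit:
carry_out:
  slide:
    - [0,0,0.001]
    - [0,0,0.0015]
    - [0,0,0.0015]
  roll: [0,0,0]
  claw: [0.05,0.05,0.05]

```text
clock: 7.98
position: [567.4, 82.3, 310.7]
ee_rot: [0.757, -0.653, -0.0, 0.0]
contact_force: [-0.0, -0.3, -2.7]
gripper_width: 54.5
grasp_force: 65.9
```

Emit:
carry_out:
  slide:
    - [0,0,0.001]
    - [0,0,0.002]
    - [0,0,0.002]
  roll: [0,0,0]
  claw: [0.05,0.05,0.05]

```text
clock: 8.35
position: [567.3, 82.3, 308.6]
ee_rot: [0.757, -0.653, -0.0, 0.0]
contact_force: [0.1, -0.0, -3.8]
gripper_width: 54.6
grasp_force: 65.9
```

Emit:
carry_out:
  slide:
    - [0,0,0.001]
    - [0,0,0.0015]
    - [0,0,0.0015]
  roll: [0,0,0]
  claw: [0.05,0.05,0.05]

```text
clock: 8.72
position: [567.3, 82.3, 307.2]
ee_rot: [0.757, -0.653, -0.0, 0.0]
contact_force: [0.3, 0.1, -3.1]
gripper_width: 54.6
grasp_force: 65.9
```

Emit:
carry_out:
  slide:
    - [0,0,0.001]
    - [0,0,0.0015]
    - [0,0,0.0015]
  roll: [0,0,0]
  claw: [0.05,0.05,0.05]

```text
clock: 9.1
position: [567.3, 82.3, 305.6]
ee_rot: [0.757, -0.653, -0.0, 0.0]
contact_force: [0.2, 0.2, -3.1]
gripper_width: 54.8
grasp_force: 65.9
```

Emit:
carry_out:
  slide:
    - [0,0,0.001]
    - [0,0,0.0015]
    - [0,0,0.0015]
  roll: [0,0,0]
  claw: [0.05,0.05,0.05]

```text
clock: 9.48
position: [567.5, 82.3, 305.3]
ee_rot: [0.757, -0.653, 0.0, -0.0]
contact_force: [-2.8, 0.4, 5.1]
gripper_width: 54.2
grasp_force: 66.7
```

Run:
```python
from h import *
st()
p=get_image("scene");P=cloud(p);hsv=cv2.cvtColor(p["img"],cv2.COLOR_RGB2HSV)
n=np.hypot(P[...,0]-565,P[...,1]-80)<40
a=n&(hsv[...,0]>105)&(hsv[...,0]<130)&(hsv[...,1]>140)&(P[...,2]>120);print("cap z",a.sum(),np.percentile(P[a][:,2],[10,50,90]))
a=n&(hsv[...,1]<40)&(hsv[...,2]>140)&(P[...,2]>120);print("rim",a.sum(),np.percentile(P[a][:,2],[10,50,90]))
a=n&(hsv[...,0]>80)&(hsv[...,0]<100)&(hsv[...,1]>100);v,u=np.nonzero(a);print("teal low px",v.max(),np.sort(P[a][:,2])[:5])
st()
```

```text
9.475 pos [567.49  82.32 305.25] F [-2.8   0.43  5.06] T [-0.061  0.807 -0.052] Ttool [-0.807 -0.058  0.052] w 54.17
cap z 26 [154.29867904 154.8272588  183.83741905]
rim 71 [153.50424232 154.18789906 155.03209467]
teal low px 197 [52.50923344 52.92282524 53.4943819  53.85008898 54.31464076]
9.525 pos [567.51  82.31 305.17] F [-1.64 -0.75  5.75] T [-0.05   0.792 -0.054] Ttool [-0.79  -0.066  0.054] w 54.6
```

Emit:
carry_out:
  slide:
    - [0,0.001,0]
    - [0,0.001,0]
    - [0,0.001,0.001]
    - [0,0.001,0.001]
  roll: [0,0,0,0]
  claw: [0.05,0.05,0.05,0.05]

```text
clock: 10.02
position: [567.0, 82.3, 304.1]
ee_rot: [0.757, -0.653, 0.001, -0.001]
contact_force: [-0.4, 0.6, 4.2]
gripper_width: 54.2
grasp_force: 66.8
```

```bash
python3 -c "
from h import *
st()"
```

```text
10.025 pos [567.03  82.32 304.14] F [-0.45  0.59  4.16] T [ 0.023  0.116 -0.028] Ttool [-0.111 -0.04   0.028] w 54.19
```

Emit:
carry_out:
  slide:
    - [0,0,0.0015]
    - [0,0,0.003]
    - [0,0,0.0045]
    - [0,0,0.006]
    - [0,0,0.006]
  roll: [0,0,0,0,0]
  claw: [0.05,0.05,0.05,0.05,0.05]

```text
clock: 10.65
position: [567.1, 82.4, 298.1]
ee_rot: [0.757, -0.653, 0.001, -0.001]
contact_force: [-1.0, -0.0, 5.7]
gripper_width: 54.7
grasp_force: 66.8
```

```bash
python3 -c "
from h import *
st()"
```

```text
10.65 pos [567.13  82.38 298.08] F [-1.04 -0.02  5.71] T [-0.031  0.003 -0.017] Ttool [-0.008  0.03   0.017] w 54.68
```

Sliding cleanly at about 9 N. Continuing.

Emit:
carry_out:
  slide:
    - [0,0,0.002]
    - [0,0,0.004]
    - [0,0,0.006]
    - [0,0,0.008]
    - [0,0,0.01]
    - [0,0,0.012]
    - [0,0,0.012]
  roll: [0,0,0,0,0,0,0]
  claw: [0.05,0.05,0.05,0.05,0.05,0.05,0.05]

```text
clock: 11.52
position: [565.9, 82.0, 283.7]
ee_rot: [0.757, -0.653, -0.001, 0.001]
contact_force: [0.5, -0.1, -3.6]
gripper_width: 54.7
grasp_force: 65.9
```

```bash
python3 -c "
from h import *
st()"
```

```text
11.525 pos [565.92  81.98 283.73] F [ 0.49 -0.07 -3.61] T [ 0.032 -0.056  0.011] Ttool [ 0.06  -0.024 -0.012] w 54.7
```

Emit:
carry_out:
  slide:
    - [0,0,0.003]
    - [0,0,0.006]
    - [0,0,0.009]
    - [0,0,0.012]
    - [0,0,0.015]
    - [0,0,0.017]
    - [0,0,0.017]
  roll: [0,0,0,0,0,0,0]
  claw: [0.05,0.05,0.05,0.05,0.05,0.05,0.05]

```text
clock: 12.4
position: [566.4, 82.1, 268.0]
ee_rot: [0.757, -0.653, -0.0, 0.0]
contact_force: [-0.0, -0.4, -2.9]
gripper_width: 54.7
grasp_force: 65.9
```

Emit:
carry_out:
  slide:
    - [0,0,0.001]
    - [0,0,0.002]
    - [0,0,0.002]
  roll: [0,0,0]
  claw: [0.05,0.05,0.05]

```text
clock: 12.78
position: [566.4, 82.1, 266.2]
ee_rot: [0.757, -0.653, -0.0, 0.0]
contact_force: [0.2, 0.2, -2.8]
gripper_width: 54.7
grasp_force: 65.9
```

```bash
python3 -c "
from h import *
st()"
```

```text
12.775 pos [566.35  82.13 266.16] F [ 0.2   0.24 -2.76] T [ 0.021 -0.015 -0.021] Ttool [ 0.018 -0.019  0.021] w 54.67
```

Emit:
carry_out:
  slide:
    - [0,0,0.001]
    - [0,0,0.002]
    - [0,0,0.002]
  roll: [0,0,0]
  claw: [0.05,0.05,0.05]

```text
clock: 13.15
position: [566.3, 82.1, 264.1]
ee_rot: [0.757, -0.653, -0.0, 0.0]
contact_force: [0.3, 1.2, -2.4]
gripper_width: 54.4
grasp_force: 65.9
```

Emit:
carry_out:
  slide:
    - [0,0,0.0005]
    - [0,0,0.001]
    - [0,0,0.001]
  roll: [0,0,0]
  claw: [0.05,0.05,0.05]

```text
clock: 13.52
position: [566.4, 82.1, 263.6]
ee_rot: [0.757, -0.653, 0.0, -0.0]
contact_force: [-1.6, -0.6, 1.5]
gripper_width: 54.4
grasp_force: 66.3
```

Emit:
carry_out:
  slide:
    - [0,0,0.0005]
    - [0,0,0.0005]
    - [0,0,0.0005]
    - [0,0,0.0005]
  roll: [0,0,0,0]
  claw: [0.05,0.05,0.05,0.05]

```text
clock: 14.02
position: [566.4, 82.1, 263.6]
ee_rot: [0.757, -0.653, 0.0, -0.0]
contact_force: [-3.0, 0.0, 4.9]
gripper_width: 54.7
grasp_force: 66.7
```

Emit:
carry_out:
  slide:
    - [0,0,0]
    - [0,0,0]
    - [0,0,0]
    - [0,0,0]
  roll: [0,0,0,0]
  claw: [0.058,0.065,0.072,0.08]

```text
clock: 14.52
position: [566.5, 82.2, 262.6]
ee_rot: [0.757, -0.653, 0.0, -0.0]
contact_force: [0.7, 0.4, -1.0]
gripper_width: 80.2
grasp_force: 0.0
```

Run:
```python
from h import *
st()
from scipy.optimize import least_squares
p=get_image("scene");cv2.imwrite("pics/c4.png",cv2.resize(p["img"][100:240,250:390],(600,600),interpolation=cv2.INTER_CUBIC)[:,:,::-1])
P=cloud(p);hsv=cv2.cvtColor(p["img"],cv2.COLOR_RGB2HSV);n=np.hypot(P[...,0]-565,P[...,1]-80)<60
def fit(m,r,z0):
    q=P[m];f=least_squares(lambda a:np.hypot(q[:,0]-a[0]-a[2]*(q[:,2]-z0),q[:,1]-a[1]-a[3]*(q[:,2]-z0))-r,[565,80,0,0],loss='soft_l1').x;print(len(q),f.round(3),np.percentile(q[:,2],[2,98]))
fit(n&(hsv[...,0]>80)&(hsv[...,0]<100)&(hsv[...,1]>100),28,60)
a=n&(hsv[...,0]>105)&(hsv[...,0]<130)&(hsv[...,1]>140)&(P[...,2]>110)&(P[...,2]<170);fit(a,16,140)
to([566.4,82.1,300])
```

```text
14.525 pos [566.48  82.18 262.59] F [ 0.7   0.42 -0.98] T [0.094 0.037 0.029] Ttool [-0.023 -0.098 -0.029] w 80.24
759 [ 5.64948e+02  8.04060e+01 -2.00000e-03  3.00000e-03] [ 13.06344344 105.71903787]
82 [ 5.70795e+02  8.28520e+01 -4.28000e-01 -6.51000e-01] [143.06928144 155.63004203]
pos [566.46173123  82.17023446 262.61127704] yaw_y -171.57 tilt -1.0000 slide [ 0.0001  0.0001 -0.0374]
```

View pics/c4.png

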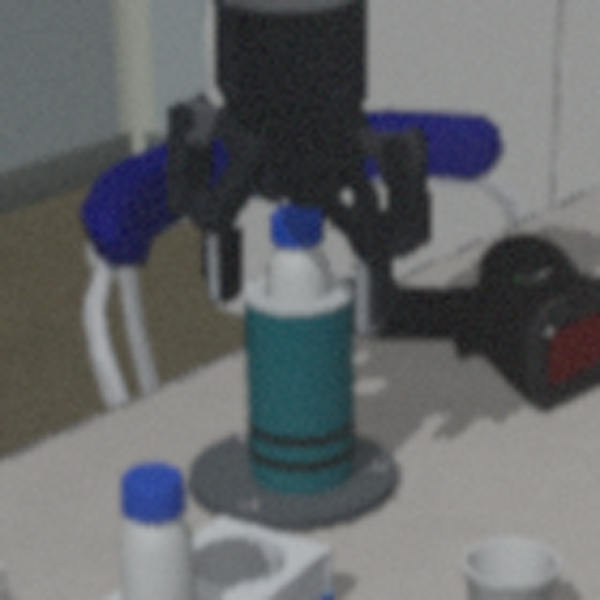

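The carrier sits flat on the plate, and the vial stands about 42 mm proud (cap at (297,225)) between the open fingers. Now I'll grasp the vial.

Emit:
carry_out:
  slide:
    - [0,0,-0.014]
    - [0,0,-0.0275]
    - [0,0,-0.0275]
    - [0,0,-0.0275]
    - [0,0,-0.0275]
    - [0,0,-0.0275]
    - [0,0,-0.0275]
    - [0,0,-0.0275]
  roll: [0,0,0,0,0,0,0,0]
  claw: [0.08,0.08,0.06,0.05,0.04,0.025,0.025,0.025]

```text
clock: 15.58
position: [566.4, 82.1, 290.1]
ee_rot: [0.757, -0.653, -0.0, 0.0]
contact_force: [-0.3, -0.9, -0.0]
gripper_width: 30.6
grasp_force: 59.2
```

```bash
python3 -c "
from h import *
st()"
```

```text
15.575 pos [566.38  82.15 290.06] F [-0.34 -0.94 -0.04] T [-0.032 -0.013  0.015] Ttool [ 0.008  0.033 -0.015] w 30.58
```

Emit:
carry_out:
  slide:
    - [0,0,-0.006]
    - [0,0,-0.015]
    - [0,0,-0.025]
    - [0,0,-0.035]
    - [0,0,-0.045]
    - [0,0,-0.055]
    - [0,0,-0.065]
    - [0,0,-0.075]
  roll: [0,0,0,0,0,0,0,0]
  claw: [0.025,0.025,0.025,0.025,0.025,0.025,0.025,0.025]

```text
clock: 16.58
position: [566.3, 82.1, 365.9]
ee_rot: [0.757, -0.653, -0.0, -0.0]
contact_force: [0.2, -0.7, -1.0]
gripper_width: 30.6
grasp_force: 59.3
```

Run:
```python
from h import *
st()
from scipy.optimize import least_squares
t=get_image("top");p=get_image("scene")
for k in("free_pocket",):
  for q in(t,p):print([(round(r["conf"],2),atz(q,r["at"],8).round(1)) for r in place_of(q,k)[:2]])
def circ(xy):
    return least_squares(lambda q:np.hypot(*(xy-q[:2]).T)-q[2],[*xy.mean(0),20],loss='soft_l1').x.round(1)
# pocket opening at z=34: hole in the rack's top face
for q in(t,p):
    P=cloud(q);m=((np.hypot(P[...,0]-503,P[...,1]-202)<45)&(np.abs(P[...,2]-34)>4)&(P[...,2]<60)&(P[...,2]>5)).astype(np.uint8)
    h=((np.hypot(P[...,0]-503,P[...,1]-202)<45)&(P[...,2]<29)&(P[...,2]>4.5)).astype(np.uint8)
    g=(np.hypot(P[...,0]-493,P[...,1]-232)<90)&(np.abs(P[...,2]-34)<3);print("face",g.sum(),cv2.minAreaRect(P[g][:,:2].astype(np.float32)))
P=cloud(p);hsv=cv2.cvtColor(p["img"],cv2.COLOR_RGB2HSV);n=np.hypot(P[...,0]-566,P[...,1]-82)<60
q=P[n&(hsv[...,0]>80)&(hsv[...,0]<100)&(hsv[...,1]>100)];print("carrier z",np.percentile(q[:,2],[2,98]))
cv2.imwrite("pics/c5.png",cv2.hconcat([cv2.resize(p["img"][100:260,240:400],(400,400)),cv2.resize(t["img"][140:240,230:330],(400,400),interpolation=cv2.INTER_CUBIC)])[:,:,::-1])
```

```text
16.575 pos [566.34  82.13 365.88] F [ 0.19 -0.65 -1.02] T [ 0.034 -0.045  0.009] Ttool [ 0.05  -0.027 -0.009] w 30.61
[(0.74, array([504. , 195.4,   8. ]))]
[(0.69, array([503.7, 195.7,   8. ]))]
face 498 ((499.10467529296875, 210.66293334960938), (62.849815368652344, 76.84725189208984), 9.84646987915039)
face 668 ((500.8580017089844, 239.98915100097656), (80.52165222167969, 137.56112670898438), 8.231224060058594)
carrier z [ 13.47789367 106.48620671]
```

View pics/c5.png

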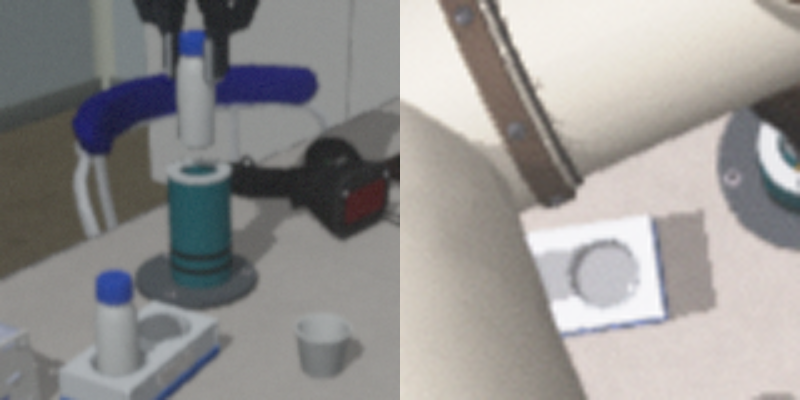

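Run:
```python
from h import *
t=get_image("top");p=get_image("scene")
print("top",atz(t,(281.3,208.2),34),"scene",atz(p,(305.3,230.9),34))
t0=lambda u,v:atz(t,(230+u/3.636,140+v/3.638),34)
c=np.array([t0(*q) for q in((230,196),(242,291),(44,224),(57,312))]);print(c.round(1),"centre",c.mean(0).round(1))
P=cloud(p);hsv=cv2.cvtColor(p["img"],cv2.COLOR_RGB2HSV)
from scipy.optimize import least_squares
g=(np.hypot(P[...,0]-566,P[...,1]-82)<50)&(P[...,2]>145)&(P[...,2]<200);q=P[g]
f=least_squares(lambda a:np.hypot(q[:,0]-a[0]-a[2]*(q[:,2]-170),q[:,1]-a[1]-a[3]*(q[:,2]-170))-16,[565,80,0,0],loss='soft_l1').x;print("vial",len(q),f.round(3),np.percentile(q[:,2],[1,99]))
# other vial
g=(np.hypot(P[...,0]-485,P[...,1]-262)<40)&(P[...,2]>45)&(P[...,2]<85);q=P[g]
f=least_squares(lambda a:np.hypot(q[:,0]-a[0]-a[2]*(q[:,2]-50),q[:,1]-a[1]-a[3]*(q[:,2]-50))-16,[485,262,0,0],loss='soft_l1').x;print("ovial@50",len(q),f.round(3))
to([505,200,365.9]);
```

```text
top [498.33600758 203.17633335  34.        ] scene [495.17017521 206.1144017   34.        ]
[[533.8 174.4  34. ]
 [469.7 165.5  34. ]
 [514.2 299.6  34. ]
 [455.1 289.1  34. ]] centre [493.2 232.2  34. ]
vial 406 [ 5.65057e+02  7.98210e+01 -2.40000e-02  1.60000e-02] [145.81409663 199.74010143]
ovial@50 345 [ 4.88767e+02  2.63329e+02  6.90000e-02 -6.00000e-02]
pos [566.21808953  82.10081827 364.72640803] yaw_y -171.58 tilt -1.0000 slide [-0.1256  0.0433 -0.0011]
```

Emit:
carry_out:
  slide:
    - [-0.04,0.015,0]
    - [-0.085,0.032,0]
    - [-0.1315,0.049,0]
    - [-0.1315,0.049,0.03]
    - [-0.1315,0.049,0.06]
    - [-0.1315,0.049,0.08]
    - [-0.1315,0.049,0.08]
    - [-0.1315,0.049,0.08]
  roll: [0,0,0,0,0,0,0,0]
  claw: [0.025,0.025,0.025,0.025,0.025,0.025,0.025,0.025]

```text
clock: 17.88
position: [499.0, 205.3, 285.9]
ee_rot: [0.757, -0.653, 0.0, -0.0]
contact_force: [-0.3, 1.4, -0.4]
gripper_width: 30.8
grasp_force: 59.4
```

Run:
```python
from h import *
st()
p=get_image("scene");t=get_image("top")
P=cloud(p)
from scipy.optimize import least_squares
g=(np.hypot(P[...,0]-498,P[...,1]-203)<35)&(P[...,2]>62)&(P[...,2]<115);q=P[g]
f=least_squares(lambda a:np.hypot(q[:,0]-a[0]-a[2]*(q[:,2]-60),q[:,1]-a[1]-a[3]*(q[:,2]-60))-16,[498,203,0,0],loss='soft_l1').x;print("vial@60",len(q),f.round(3))
cv2.imwrite("pics/c6.png",cv2.resize(p["img"][170:280,260:370],(600,600),interpolation=cv2.INTER_CUBIC)[:,:,::-1])
```

```text
17.875 pos [499.02 205.26 285.87] F [-0.32  1.38 -0.36] T [ 0.036 -0.034 -0.03 ] Ttool [ 0.039 -0.03   0.03 ] w 30.85
vial@60 409 [ 4.98504e+02  2.03078e+02 -5.00000e-03 -0.00000e+00]
```

View pics/c6.png

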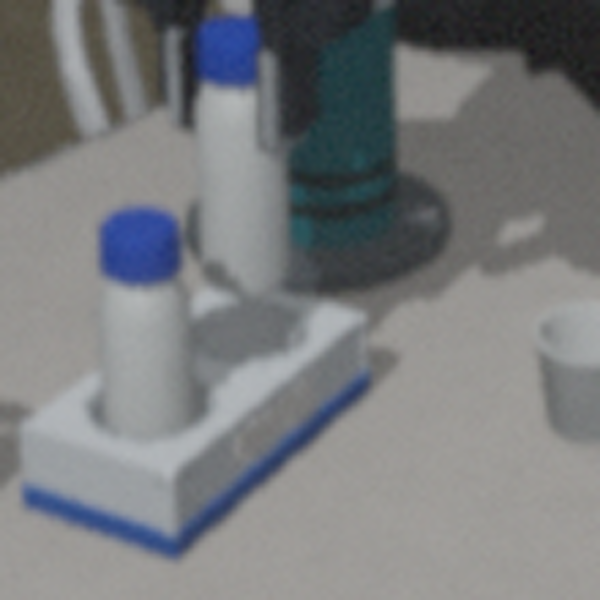

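The vial's foot (247,280) lines up laterally with the pocket centre (247,330). Lowering gently.

Emit:
carry_out:
  slide:
    - [0,0,0.008]
    - [0,0,0.016]
    - [0,0,0.02]
    - [0,0,0.0225]
    - [0,0,0.025]
    - [0,0,0.025]
  roll: [0,0,0,0,0,0]
  claw: [0.025,0.025,0.025,0.025,0.025,0.025]

```text
clock: 18.73
position: [498.6, 205.1, 260.1]
ee_rot: [0.757, -0.653, -0.0, 0.0]
contact_force: [0.3, 0.3, -0.4]
gripper_width: 30.6
grasp_force: 59.4
```

Emit:
carry_out:
  slide:
    - [0,0,0.002]
    - [0,0,0.004]
    - [0,0,0.006]
    - [0,0,0.006]
  roll: [0,0,0,0]
  claw: [0.025,0.025,0.025,0.025]

```text
clock: 19.23
position: [498.6, 205.0, 254.0]
ee_rot: [0.757, -0.653, -0.0, 0.0]
contact_force: [0.2, -0.4, -0.5]
gripper_width: 30.0
grasp_force: 59.4
```

Inside the pocket with no contact. Continuing to the floor (TCP about 238).

Emit:
carry_out:
  slide:
    - [0,0,0.003]
    - [0,0,0.006]
    - [0,0,0.009]
    - [0,0,0.012]
    - [0,0,0.014]
    - [0,0,0.014]
  roll: [0,0,0,0,0,0]
  claw: [0.025,0.025,0.025,0.025,0.025,0.025]

```text
clock: 19.98
position: [498.6, 205.0, 240.0]
ee_rot: [0.757, -0.653, -0.0, 0.0]
contact_force: [-0.5, -0.1, -0.3]
gripper_width: 30.5
grasp_force: 59.4
```

Emit:
carry_out:
  slide:
    - [0,0,0.001]
    - [0,0,0.002]
    - [0,0,0.002]
  roll: [0,0,0]
  claw: [0.025,0.025,0.025]

```text
clock: 20.35
position: [498.6, 205.0, 238.2]
ee_rot: [0.757, -0.653, -0.0, 0.0]
contact_force: [-0.4, 0.5, -1.0]
gripper_width: 30.8
grasp_force: 59.4
```

Emit:
carry_out:
  slide:
    - [0,0,0.0005]
    - [0,0,0.001]
    - [0,0,0.001]
  roll: [0,0,0]
  claw: [0.025,0.025,0.025]

```text
clock: 20.72
position: [498.7, 205.1, 238.0]
ee_rot: [0.757, -0.653, 0.0, -0.0]
contact_force: [-1.4, -0.7, 5.5]
gripper_width: 30.5
grasp_force: 60.0
```

Floor reached. Opening gradually, then going straight up.

Emit:
carry_out:
  slide:
    - [0,0,0]
    - [0,0,0]
    - [0,0,0]
    - [0,0,0]
    - [0,0,0]
    - [0,0,-0.01]
    - [0,0,-0.03]
    - [0,0,-0.06]
  roll: [0,0,0,0,0,0,0,0]
  claw: [0.034,0.04,0.05,0.056,0.06,0.06,0.06,0.06]

```text
clock: 21.72
position: [498.5, 204.9, 297.8]
ee_rot: [0.757, -0.653, -0.0, 0.001]
contact_force: [-0.2, -0.2, 1.0]
gripper_width: 60.1
grasp_force: 0.0
```

Emit:
carry_out:
  slide:
    - [0,0,-0.06]
    - [0,0,-0.1]
    - [0,0,-0.1]
    - [0,0,-0.1]
  roll: [0,0,0,0]
  claw: [0.06,0.06,0.06,0.06]

```text
clock: 22.22
position: [498.2, 204.8, 397.0]
ee_rot: [0.757, -0.653, -0.0, 0.0]
contact_force: [0.3, 0.2, -0.5]
gripper_width: 59.9
grasp_force: 0.0
```

Run:
```python
from h import *
st()
p=get_image("scene")
P=cloud(p)
from scipy.optimize import least_squares
for n,c,r,lo,hi,z0 in(("vial",(498,203),16,45,85,56),("carrier",(565,80),28,20,95,62),("other",(486,262),16,45,85,56)):
    q=P[(np.hypot(P[...,0]-c[0],P[...,1]-c[1])<40)&(P[...,2]>lo)&(P[...,2]<hi)]
    f=least_squares(lambda a:np.hypot(q[:,0]-a[0]-a[2]*(q[:,2]-z0),q[:,1]-a[1]-a[3]*(q[:,2]-z0))-r,[*c,0,0],loss='soft_l1').x;print(n,len(q),f.round(3))
cv2.imwrite("pics/c7.png",cv2.resize(p["img"][130:290,240:400],(600,600),interpolation=cv2.INTER_CUBIC)[:,:,::-1])
```

```text
22.225 pos [498.18 204.76 397.02] F [ 0.32  0.17 -0.53] T [-0.019  0.107  0.041] Ttool [-0.108  0.003 -0.041] w 59.94
vial 308 [ 4.98112e+02  2.03016e+02  6.50000e-02 -5.30000e-02]
carrier 734 [5.64926e+02 8.05410e+01 3.00000e-03 1.00000e-03]
other 347 [ 4.89301e+02  2.63196e+02  7.10000e-02 -6.00000e-02]
```

View pics/c7.png

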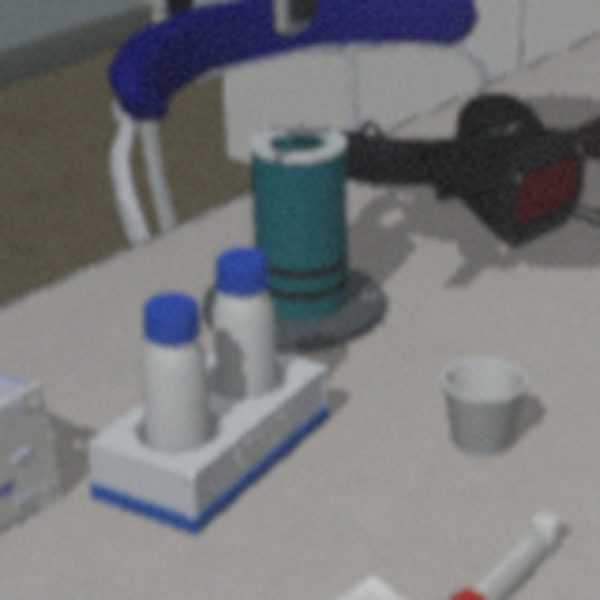

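The picture shows both vials upright in the rack (caps at (242,270) and (170,320)), the carrier flat on the stand, and the cup in place. Handing in.

```bash
python3 -c "
from bench import job_done;print(job_done())"
```

```text
the job is handed in; nothing more can be done
None
```

I handed the job in at about 22 s: the vial stands upright in the rack's free pocket and the carrier sits flat over the pin on the stand. The other vial and the cup look untouched in the last picture. The hand-in gave no verdict.

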